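Load the ink cartridge in the bangle shop's tag printer

ROBOT

A 6-joint arm with a two-finger parallel gripper is mounted at the origin on the work surface. World frame = base frame: x ahead of the robot, y to its left, z up, the work surface at z = 0. Lengths are in m, angles in rad, forces in N, time in s.
With the tool pointing down it reaches from about 0.325 to 1 m from the base axis. Payload 5.1 kg.
Tool frame: the origin (TCP) lies at the very end of the fingers, on their centre line; the grasp point (between the pads) lies 19 mm behind it; z points along the fingers, y is the line along which they close (so a half turn about z gives the same grasp; the last joint's range is limited). The gripper opens to 85 mm and grips with 20 to 120 N. Pads are 22 mm wide; open, the fingers measure 114 mm over their backs; the gripper's body (76 mm by 85 mm) begins 54 mm behind the grasp point. The pads swing forward as they close: fully open they stand 13 mm farther back than shut.
Start: joints at [1.055, 0.124, 1.65, -0, 1.367, -0.083], TCP at [0.273, 0.59, 0.197] pointing down, gripper open.
Joint ranges: [-2.61, 2.61], [-1.02, 2.33], [0.03, 2.71], [-1.35, 4.49], [0.32, 2.68], [-2.91, 2.91]. Speed limits (rad/s): [2.57, 2.57, 3.14, 3.14, 3.14, 3.14].

INTERFACE

Orientations are given as a 3x3 rotation matrix whose columns are the frame's x, y, z axes.
In Python, from station import r gives the robot as it stands.
- The arm moves only by the shell command python3 -m handwheel 'ROWS' [FORCE]. ROWS is text: rows parted by semicolons, each of 5 numbers parted by spaces: the shift along the tool's x, y, z in cm, then the turn about the tool's z in rad, then the closure in counts, from 0 (fully open) to 255 (shut). In form: dx dy dz turn grip; .... A call has exactly 8 rows; each row is the pose to reach, as a shift and turn from the pose commanded when the call began, along the tool's axes at that moment; what a row does not reach only later rows make up. A row lasts 1/10 s, in which the tool goes at most 50 mm and 8.59 degrees, less where a joint would pass 70% of its speed; a pose out of reach is approached as far as the arm can. A call with a gripper value outside its range is refused whole. The fingers move at their own pace and stop on an object; FORCE is the grip in N (left out, the last holds). Time passes only in rows, so rows that repeat a pose let the fingers close, or fill a call up. It gives the time, the measured TCP pose, the force, the opening and the grip force at its end, in the units of the state.
- r.observe(): the state, without advancing time (a new reading comes with each control period).
- r.snapshot(name): name is "scene" or "top"; returns the picture (480x640x3 uint8, red, green, blue); there is no depth.
- r.calibration(name): a dict with "vertical_fov" (degrees; the focal length in pixels is half the picture's height over the tangent of half this angle, whatever the lens; pixels are square), "cx", "cy" (the principal point, pixels), "R" (3x3) and "t" (3): a world point X has camera coordinates R X + t. Camera axes: x right, y down, z forward; pixel columns grow to the right and rows downward; lengths in m; the calibration is good to about 2 mm. A picture is of the moment at which its call begins. calibration takes no time and is no camera call.
- r.sign_off(): hands the job in; it is judged then, once.
The state is a dict: "t": time; "joints": joint angles; "qd": joint speeds; "joint_torque": joint torques, N m; "eef_pos": TCP position; "tool_rot": TCP orientation; "wrist_force": force on the tool from outside, world axes, zero at the start; "moment": the same for the moment, N m; "finger_gap": opening from 0.0 (shut) to 1.0 (fully open); "grip_force": force on a finger pad.
Only numpy, scipy, OpenCV 4.12 (cv2) and the standard library are available. Lean on these libraries where they do the work, as an engineer would, in place of code of your own. Each camera call takes 0.05 s, during which the arm holds its last target. There are 200 camera calls.

TASK

Put the orange ink cartridge into the open cradle of the tag printer and let go of it, then swing the red clamp over and press its bar down firmly by feel until the cartridge is driven fully home onto its stop and stays clamped there when you let go. Press gently enough not to crack it: about 15 N on the bar is right, more than 20 N is too much. Leave the spent cartridges and everything else on the counter where they are.

Things in the scene. Friction and masses are not known exactly. Their poses are not given: they have to be found in the camera images.
- printer: Grey tag printer screwed to the counter. Origin on the counter (z = 0) under the centre of its cradle well; x points from its front to the clamp hinge at its back, y left, z up. Faces the robot within 20 degrees. Plate: x -55 to +120, y +-75 mm, 18 mm high; behind the cradle two hinge posts (x 75, y +-62 mm) and a housing (x 92 to 120 mm) rise to at most 98 mm.
- cradle: Black cradle block fixed in the printer, 90 x 70 mm, rim 58 mm above the counter; origin at its underside (18 mm above the counter) over the printer's origin, same axes. Its well is 46 mm along x by 30 mm along y (1 mm room each side of the cartridge, 3 mm chamfer at the mouth). More than 25 N of cartridge against this block counts as jamming.
- well_mouth (a point): Centre of the well's mouth, at rim height. In the well a sprung lifter carries the placed cartridge, underside 36 mm above the counter (22 mm below the rim); it pushes up with 2 N, rising to at most 4.8 N. Below waits a stop set by a screw, its height not shown: the cartridge lands on it after a further 6 to 14 mm (underside 30 to 22 mm above the counter).
- cartridge: The full ink cartridge, orange, 63 to 126 g, standing on a cork mat (2 mm thick) in any of three places. Origin at the centre of its underside, z up, x along its long side. Body 44 (x) x 28 (y) x 40 mm high; on top, centred, a black grip fin 30 (x) x 12 (y) mm rises to 60 mm above the underside. Fits the cradle either way round, long side along the printer's x.
- pad: Black rubber roller, free to turn, 12 mm diameter, 24 mm along y, under the clamp's cross piece, origin at its centre, 75 mm from the hinge (4 mm below the hinge's height at angle 0). Presses on the fin's top. After letting go it must still press with over 8 N (the lifter alone gives under 5 N, so the cartridge must be on its stop); over 35 N at any time cracks the cartridge.
- clamp (a joint): Angle of the red yoke clamp, rad: 0 = straps level towards the robot (printer -x), pi/2 = upright, grows as it opens; range 0 to 1.95, starts open at 1.65 to 1.9. Stiff hinge (1.1 N m, about 7 N at the bar): stays where it is left. The pad meets a freshly placed cartridge at about 0.3 rad; the cartridge lands on its unseen stop somewhere between about 0.09 and 0.23 rad.
- clamp_hinge (a point): Point on the clamp's hinge axis (along the printer's y), at printer x 75 mm, 85 mm above the counter.
- clamp_bar (a point): Centre of the clamp's steel handle bar: round, 12 mm diameter, 84 mm free length along the printer's y between the red straps, 155 mm from the hinge axis. Pinch it across from above; it turns within the fingers. On the stop the force rises steeply, several N per mm at the bar; 15 N on the bar, square to the straps, gives about 20 N at the pad, most of which stays.
- spent_white: Spent cartridge of the same shape and size, white, on the mat 85 or 170 mm from the others: leave alone. Origin at underside centre.
- spent_blue: Spent cartridge of the same shape and size, blue, on the mat: leave alone. Origin at underside centre.
- kada: Gold kada (bangle) lying flat, 68 mm across, 10 mm high: leave alone. Origin at underside centre.
- glass_bangle: Orange glass bangle lying flat, 66 mm across, 6 mm high: leave alone. Origin at underside centre.
- tin: Blue enamelled tin with white ceramic knob-topped lid, 94 mm across, 124 mm high: leave alone. Origin at underside centre.
- lamp_holder: Brass bayonet lamp holder standing, 38 mm across, 46 mm high: leave alone. Origin at underside centre.
- bangle_stand: Carved wooden bangle stand with coloured bangles, 120 mm across, 190 mm high: leave alone. Origin at underside centre.

How it is judged:
By the outcome, as a careful person would: the job done as asked, in the order asked, and still so for the second after the job is handed in, with the robot touching nothing.
It also fails if it takes over 72 s, if anything falls off the work surface, if the arm or the gripper's body presses on something with over 40 N, if the wrist force passes 120 N, or if a joint passes its speed limit or range.

## Working session

There is one attempt and no reset: what is moved stays moved. The work goes in short steps, Python scripts to look and compute and a shell command to move; the robot and the scene stay as the last step left them, time stands still between calls to the robot, and variables do not carry over. Pictures are saved under pics/ and viewed, at most 10 in all, crops included, and the job is handed in when it is done.

```bash
ls; mkdir -p pics
python3 - <<'E'
from station import r
import cv2,numpy as np
for n in("scene","top"):
    im=r.snapshot(n); cv2.imwrite(f"pics/{n}0.png",im[:,:,::-1]); c=r.calibration(n); print(n,c)
o=r.observe();print(o)
E
```

```text
pics
scene {'vertical_fov': 50.88929985093736, 'cx': 315.51789049249135, 'cy': 246.4199682367437, 'R': array([[-6.65443384e-01,  7.46448251e-01,  3.34145716e-04],
       [ 5.55867493e-01,  4.95843196e-01, -6.67196264e-01],
       [-4.98193168e-01, -4.43795599e-01, -7.44881892e-01]]), 't': array([ 0.44750769, -0.29025455,  1.47490337])}
top {'vertical_fov': 45.26810366073676, 'cx': 315.85021534300546, 'cy': 240.93159628000797, 'R': array([[-0.02420812, -0.99966714,  0.00892049],
       [-0.99550778,  0.02328848, -0.0917709 ],
       [ 0.09153261, -0.01110202, -0.99574019]]), 't': array([-0.01949454,  0.61327868,  1.52770414])}
{'t': 0.1, 'joints': array([ 1.05541846e+00,  1.24469612e-01,  1.65154153e+00,  1.83554728e-05,
        1.36750588e+00, -8.25708795e-02]), 'qd': array([ 8.22929998e-04, -1.20897555e-03, -3.60810701e-03,  1.12575494e-03,
       -2.05455966e-03, -2.50949918e-05]), 'joint_torque': array([ 2.73559181e-04, -4.24931753e+01, -3.66653109e+01, -4.79987523e-05,
        3.94175106e-03,  1.02483500e-05]), 'eef_pos': array([0.27232121, 0.58952212, 0.19605435]), 'tool_rot': array([[-9.07790373e-01,  4.19423068e-01, -9.64093115e-04],
       [ 4.19424138e-01,  9.07788862e-01, -1.66554424e-03],
       [ 1.76625317e-04, -1.91632895e-03, -9.99998148e-01]]), 'wrist_force': array([-0.78725182, -0.30677097, -0.59113822]), 'moment': array([ 0.0358271 , -0.0054408 ,  0.02270049]), 'grip_force': 0.0, 'finger_gap': 1.0019458381829702}
```

View pics/scene0.png

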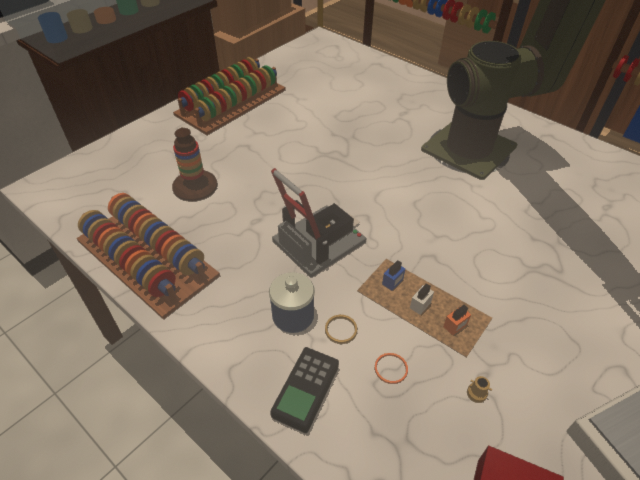

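View pics/top0.png

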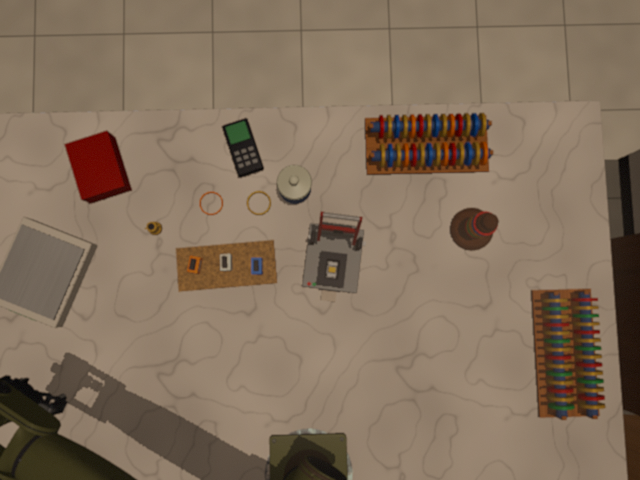

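The scene view shows the orange cartridge at about (458,319), white at (423,298), blue at (394,275) and the printer at about (320,235). In the top view the orange cartridge is at (195,264) and the printer well at (333,268). I'll zoom in on both.

Run:
```python
import cv2,numpy as np
s=cv2.imread("pics/scene0.png");t=cv2.imread("pics/top0.png")
def c(i,x,y,w,h):return cv2.resize(i[y:y+h,x:x+w],(400,300),interpolation=cv2.INTER_CUBIC)
m=np.vstack([np.hstack([c(s,430,290,60,45),c(s,260,165,120,90+15-15)]),np.hstack([c(t,170,240,60,45),c(t,290,205,90,68*1)])])
# second row right extends 90x67.5 ; ok
cv2.imwrite("pics/crops.png",m)
m2=np.hstack([c(t,295,240,80,60),c(s,260,215,120,90)]);cv2.imwrite("pics/crops2.png",m2)
```

```text
(no output)
```

View pics/crops.png

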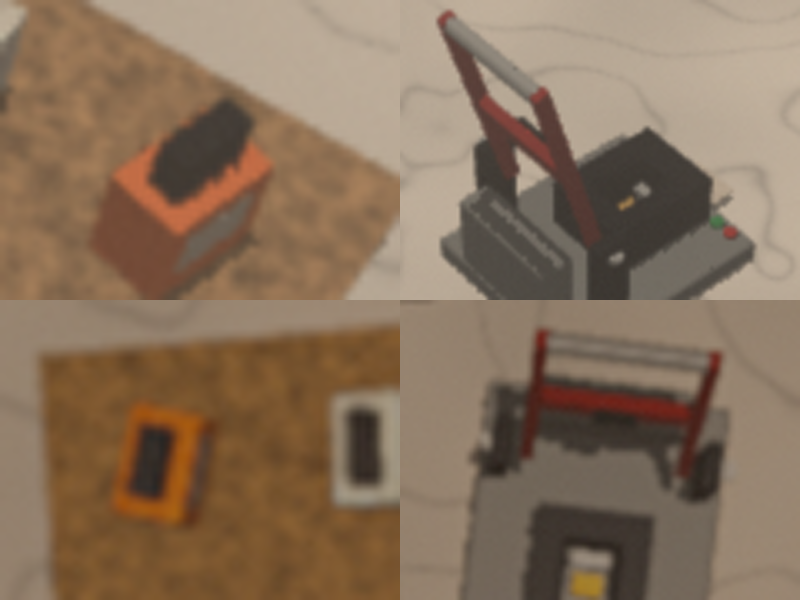

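View pics/crops2.png

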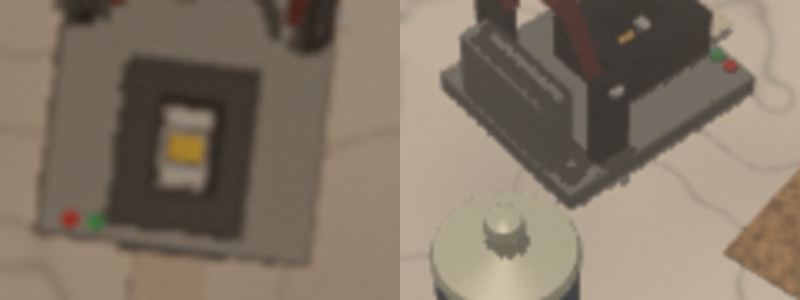

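```bash
cat > h.py <<'E'
import numpy as np
from scipy.optimize import least_squares
from station import r
C={n:r.calibration(n) for n in("scene","top")}
def proj(n,X):
    c=C[n];f=240/np.tan(np.radians(c["vertical_fov"]/2));q=np.atleast_2d(X)@c["R"].T+c["t"]
    return q[:,:2]/q[:,2:]*f+[c["cx"],c["cy"]]
def un(off,s,pts): return [(off[0]+(u+.5)/s-.5,off[1]+(v+.5)/s-.5) for u,v in pts]
def place(p,L):
    c,s=np.cos(p[3]),np.sin(p[3]);return np.array(L)@np.array([[c,s,0],[-s,c,0],[0,0,1]])+p[:3]
def fit(obs,p0):
    f=lambda p:np.concatenate([(proj(n,place(p,L))-uv).ravel() for n,L,uv in obs])
    s=least_squares(f,p0,loss="soft_l1");return s.x,f(s.x).reshape(-1,2)
E
python3 - <<'E'
from h import *
np.set_printoptions(precision=4,suppress=True)
T=un((170,240),20/3,[(133,103),(208,112),(190,222),(113,212),(140,128),(173,130),(163,198),(130,196)])
S=un((430,290),20/3,[(183,233),(112,178),(272,163)])
a,b,h=.022,.014,.04
L=[(a,b,h),(a,-b,h),(-a,-b,h),(-a,b,h),(.015,.006,.06),(.015,-.006,.06),(-.015,-.006,.06),(-.015,.006,.06)]
p,e=fit([("top",L,T),("scene",[L[0],L[1],L[3]],S)],[.5,.35,.0,0]);print("cart",p);print(e.T)
T=un((295,240),5,[(125,57),(262,70),(243,240),(107,222),(38,233),(307,264)])
S=un((260,165),10/3,[(312,180),(245,128),(155,175),(355,248)])+un((260,215),10/3,[(235,70),(40,237-150+0*1),(172,187)])
a,b,h=.045,.035,.058
L=[(a,b,h),(a,-b,h),(-a,-b,h),(-a,b,h),(-.055,.075,.018),(-.055,-.075,.018)]
LS=[L[3],L[2],L[1],L[4],L[0],(.12,-.075,.018),(.12,.075,.018)]
p,e=fit([("top",L,T),("scene",LS,S)],[.5,0,0,0]);print("prn",p);print(e.T)
B=un((290,205),4.43,[(145,40),(315,57)]);BS=un((260,165),10/3,[(50,20),(140,92)])
def f(q):
    th=q[0];X=place(p,[(.075-.155*np.cos(th),s*.045,.085+.155*np.sin(th)) for s in(1,-1)])
    return np.r_[(proj("top",X)-B).ravel(),(proj("scene",X[::-1])-BS).ravel()]
s=least_squares(f,[1.75]);print("clamp",s.x,s.fun)
print("well px top/scene",proj("top",place(p,[(0,0,.058)])),proj("scene",place(p,[(0,0,.058)])))
E
```

```text
cart [ 0.5575  0.2935 -0.0042 -0.1623]
[[ 0.5449 -0.3604 -0.2319  0.9462  0.4933  0.0367 -0.2477  0.2008  0.0733
   0.1854  0.7675]
 [ 0.163   0.2554  0.0394  0.0921 -1.0592 -0.7326  0.314  -0.0141  0.583
  -0.1461 -0.288 ]]
prn [ 0.5358 -0.0751 -0.0049 -0.1428]
[[ 1.3955  0.1652  0.1049  0.9927 -0.4624  0.7139  0.7852  1.4174  0.1
   1.297  -4.6537  0.3082  0.4774]
 [-0.7998 -0.2722 -0.5195 -0.0673 -0.0901  0.2878 -0.2029 -0.0388  2.6033
  -1.765   0.5654 -4.0973  3.0178]]
clamp [1.8404] [-0.6761  0.5267 -1.2194  1.2057  0.7599  1.9624  1.2323  2.9049]
well px top/scene [[332.1193 268.5893]] [[330.1723 219.0994]]
```

Run:
```python
from h import *
import cv2
np.set_printoptions(precision=4,suppress=True)
T=un((295,240),5,[(125,57),(262,70),(243,240),(107,222),(38,233),(307,264)])
S=un((260,165),10/3,[(312,180),(245,128),(355,248)])
a,b,h=.045,.035,.058
R=lambda a,b,h:[(a,b,h),(a,-b,h),(-a,-b,h),(-a,b,h)]
L=R(a,b,h)+[(-.055,.075,.018),(-.055,-.075,.018)]
p,e=fit([("top",L,T),("scene",[L[3],L[2],L[4]],S)],[.5,0,0,0]);print("prn",p);print(e.T)
pc=np.array([.5575,.2935,.002-.004,-.1623])
th=1.84
plate=[(.12,.075,.018),(.12,-.075,.018),(-.055,-.075,.018),(-.055,.075,.018)]
bar=[(.075-.155*np.cos(th),s*.048,.085+.155*np.sin(th)) for s in(1,-1)]
im={n:cv2.imread(f"pics/{n}0.png") for n in C}
def crop(n,x,y,w,h,sets):
    s=400/w;i=cv2.resize(im[n][y:y+h,x:x+w],(400,300),interpolation=cv2.INTER_CUBIC)
    for q,Ls,col in sets:
        uv=(proj(n,place(q,Ls))-[x,y]+.5)*s-.5
        cv2.polylines(i,[(uv*16).round().astype(np.int32)],True,col,1,cv2.LINE_AA,4)
    return i
P=[(p,R(.045,.035,.058),(0,255,255)),(p,R(.026,.018,.058),(255,255,0)),(p,plate,(0,255,0)),(p,bar,(255,0,255))]
K=[(pc,R(.022,.014,.04),(0,255,255)),(pc,R(.015,.006,.06),(255,255,0)),(pc,R(.022,.014,0),(0,255,0))]
m=np.vstack([np.hstack([crop("scene",430,290,60,45,K),crop("scene",260,165,120,90,P)]),np.hstack([crop("top",170,240,60,45,K),crop("top",295,213,100,75,P)])])
cv2.imwrite("pics/ov.png",m)
```

```text
prn [ 0.5359 -0.0751 -0.0075 -0.1393]
[[ 1.3166  0.0531  0.1172  1.0387 -0.386   0.7224  0.6738  1.2654  1.1967]
 [-0.7441 -0.3132 -0.6038 -0.0539 -0.0274  0.1462  0.5271  0.7392 -1.1092]]
```

View pics/ov.png

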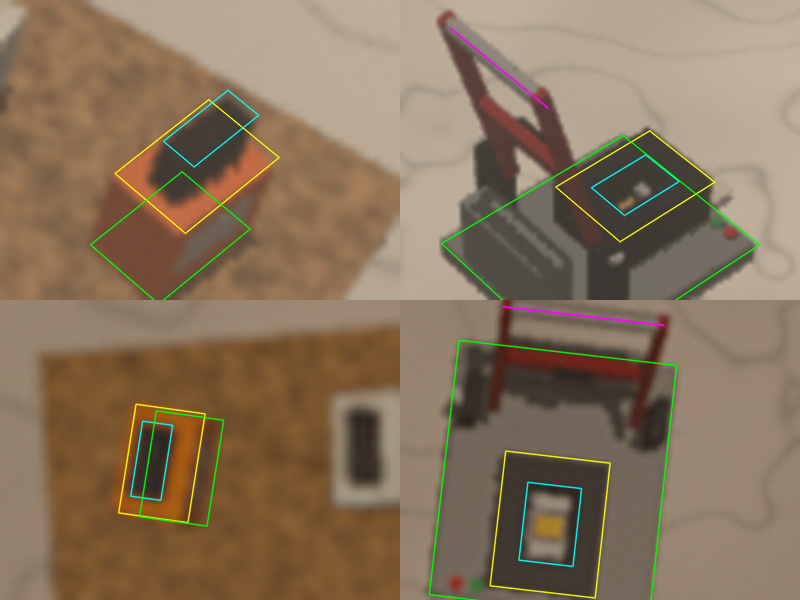

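The overlay matches both objects to about 2 mm: cartridge at (0.5575, 0.2935), yaw -0.16, and printer at (0.536, -0.075), yaw -0.14. Next I'll move above the cartridge.

```bash
python3 -m handwheel '-4 -1.5 0 -0.04 130; -9 -3.5 0 -0.08 130; -14 -5.5 0 -0.12 130; -19 -7.5 0 -0.16 130; -24 -9.4 0 -0.2 130; -29 -11.3 0 -0.24 130; -34 -13.2 0 -0.27 130; -38.3 -14.9 0 -0.27 130' 30; python3 -m handwheel '0 0 1 0 130; 0 0 3 0 130; 0 0 5 0 130; 0 0 6 0 130; 0 0 6 0 130; 0 0 6 0 130; 0 0 6 0 130; 0 0 6 0 130'
```

```text
t: 0.9
eef_pos: [0.546, 0.3055, 0.1967]
tool_rot: [[-0.987, 0.162, -0.001], [0.162, 0.987, -0.0], [0.001, -0.0, -1.0]]
wrist_force: [1.2, 1.1, -0.4]
finger_gap: 0.489
grip_force: 0.0
t: 1.7
eef_pos: [0.5458, 0.3078, 0.1387]
tool_rot: [[-0.987, 0.162, 0.002], [0.162, 0.987, 0.001], [-0.002, 0.001, -1.0]]
wrist_force: [0.7, 0.1, 0.0]
finger_gap: 0.49
grip_force: 0.0
```

```bash
python3 -m handwheel '-0.7 -0.6 0 0 130; -1.4 -1.2 1 0 130; -1.4 -1.2 3 0 130; -1.4 -1.2 5 0 130; -1.4 -1.2 6.5 0 130; -1.4 -1.2 7.5 0 130; -1.4 -1.2 7.5 0 130; -1.4 -1.2 7.5 0 130'
python3 - <<'E'
from h import *
import cv2
s=r.snapshot("scene")[:,:,::-1];t=r.snapshot("top")[:,:,::-1]
m=np.hstack([cv2.resize(s[240:360,400:520],(400,400)),cv2.resize(t[200:320,135:255],(400,400))]);cv2.imwrite("pics/g.png",m)
E
```

```text
t: 2.5
eef_pos: [0.5574, 0.2932, 0.0625]
tool_rot: [[-0.987, 0.162, 0.0], [0.162, 0.987, 0.0], [-0.0, 0.0, -1.0]]
wrist_force: [0.6, 0.7, 0.2]
finger_gap: 0.491
grip_force: 0.0
```

View pics/g.png

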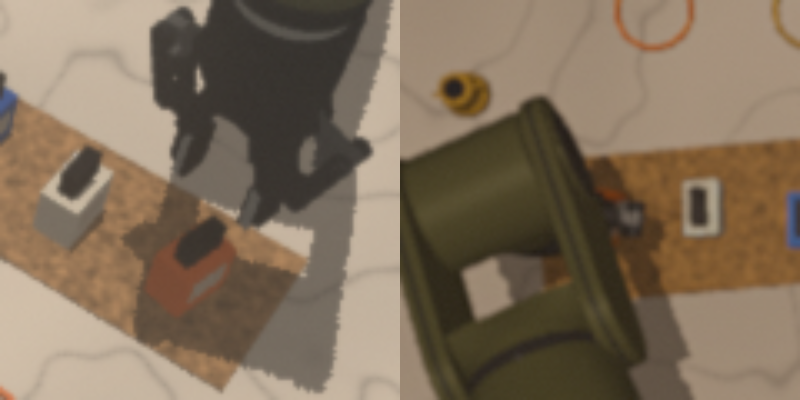

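The scene crop shows the fingertips at about (185,170) and (250,222) and the fin top at about (205,235). I'll compare these with the projections.

Run:
```python
from h import *
o=r.observe();T=o["tool_rot"];e=o["eef_pos"]
for nm,X in [("tcp",e),("f+",e+T[:,1]*.021-T[:,2]*.006),("f-",e-T[:,1]*.021-T[:,2]*.006),("fintop",[.5575,.2935,.062])]:
    print(nm,(proj("scene",X)-[400,240]+.5)*400/120,X)
```

```text
tcp [[207.27680536 226.10215486]] [0.55798416 0.29357398 0.06353982]
f+ [[236.8625447  242.83891293]] [0.56137362 0.31429148 0.0695645 ]
f- [[182.57955451 198.33216624]] [0.55456956 0.27284631 0.06951511]
fintop [[207.03743035 227.00808611]] [0.5575, 0.2935, 0.062]
```

Run:
```python
from h import *
import cv2
s=np.ascontiguousarray(r.snapshot("scene")[:,:,::-1])
x,y,w,h=430,270,64,48;k=12.5
i=cv2.resize(s[y:y+h,x:x+w],(800,600),interpolation=cv2.INTER_CUBIC);i=cv2.convertScaleAbs(i,alpha=1.8,beta=10)
o=r.observe();T=o["tool_rot"];e=o["eef_pos"]
for g,col in((0,(0,255,255)),(.013,(0,255,0))):
  for sg in(1,-1):
    q=[e+T[:,1]*sg*.021+T[:,0]*a-T[:,2]*b for a,b in((-.011,g),(.011,g),(.011,g+.02),(-.011,g+.02))]
    cv2.polylines(i,[((proj("scene",np.array(q))-[x,y]+.5)*k-.5).astype(np.int32)],True,col,1)
pc=np.array([.5575,.2935,.002,-.1623])
for a,b,z in((.015,.006,.06),(.022,.014,.04)):
  cv2.polylines(i,[((proj("scene",place(pc,[(a,b,z),(a,-b,z),(-a,-b,z),(-a,b,z)]))-[x,y]+.5)*k-.5).astype(np.int32)],True,(255,255,0),1)
cv2.imwrite("pics/g2.png",i)
```

```text
(no output)
```

View pics/g2.png

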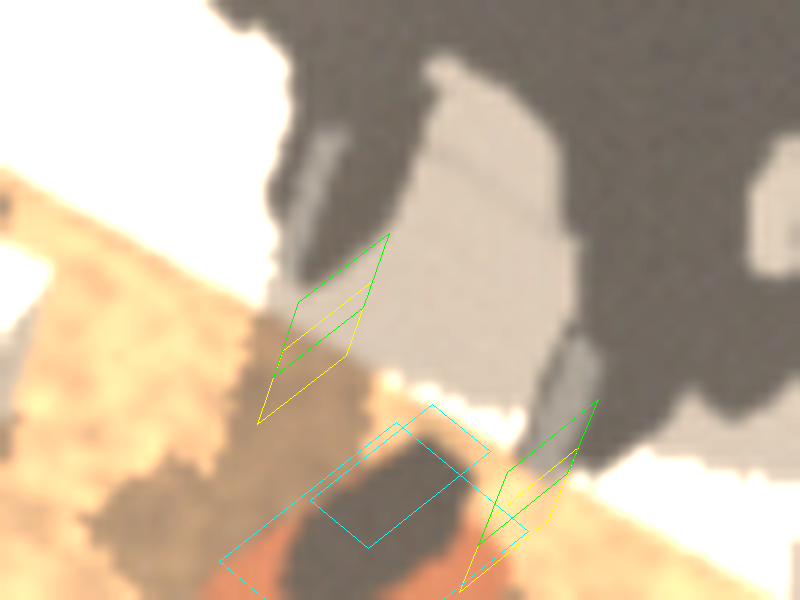

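The left fingertip's lower edge, (300,285)–(390,230), looks higher than predicted, and the scene view puts the cartridge about 3 px lower. I'll settle this by touch: go down and close gently.

```bash
python3 -m handwheel '0 0 0.6 0 130; 0 0 1.2 0 130; 0 0 1.75 0 130; 0 0 1.75 0 180; 0 0 1.75 0 255; 0 0 1.75 0 255; 0 0 1.75 0 255; 0 0 1.75 0 255' 25
```

```text
t: 3.45
eef_pos: [0.5572, 0.2933, 0.045]
tool_rot: [[-0.987, 0.162, 0.0], [0.162, 0.987, 0.0], [-0.0, 0.0, -1.0]]
wrist_force: [0.3, -0.5, 0.6]
finger_gap: 0.005
grip_force: 0.0
```

Run:
```python
from h import *
import cv2
o=r.observe();e=o["eef_pos"];T=o["tool_rot"];print(e,o["joints"])
out=[]
for n,x,y,w,h in(("scene",430,265,64,72),("top",160,220,64,72)):
  k=8.33/8.33*6.25
  i=np.ascontiguousarray(r.snapshot(n)[:,:,::-1])
  cv2.imwrite(f"pics/raw_{n}1.png",i)
  i=cv2.convertScaleAbs(cv2.resize(i[y:y+h,x:x+w],(400,450),interpolation=cv2.INTER_CUBIC),alpha=1.8,beta=10)
  ax=np.array([e-T[:,2]*d for d in(0,.02,.04,.06,.08)])
  uv=(proj(n,ax)-[x,y]+.5)*k
  for u in uv: cv2.circle(i,tuple(int(v) for v in u),2,(0,255,255),-1)
  print(n,uv)
  out.append(i)
cv2.imwrite("pics/g3.png",np.hstack(out))
```

```text
[0.55724985 0.29327156 0.04501977] [ 3.99216168e-01  2.15869161e-01  1.81549860e+00  3.42545809e-05
  1.10973054e+00 -1.00873409e+00]
scene [[189.29234708 298.41339371]
 [202.50170431 263.10914363]
 [216.10297405 226.75744081]
 [230.11386059 189.31096753]
 [244.55315091 150.7195124 ]]
top [[211.55003119 277.85978403]
 [201.89254313 275.40702979]
 [191.97702598 272.88874279]
 [181.79299867 270.3022611 ]
 [171.3294047  267.64477664]]
```

View pics/g3.png

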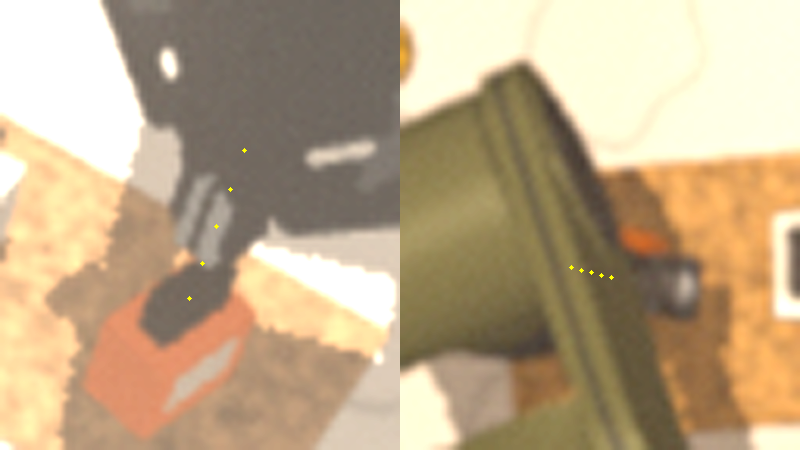

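The gripper shut fully (gap 0.005) without catching the fin. In the scene crop the shut fingers end around (205,265), just above or behind the fin at (190,300). I suspect lens distortion, so I'll test line straightness and a joint fit with the known heights.

Run:
```python
from h import *
import cv2
np.set_printoptions(precision=4,suppress=True)
t=cv2.GaussianBlur(cv2.imread("pics/top0.png",0).astype(float),(0,0),1.5);
g=np.gradient(t,axis=0)
print("table edge rows",[(c,80+int(np.argmax(np.abs(g[80:130,c])))) for c in range(10,600,45)])
print("tile rows",[(c,20+int(np.argmin(t[20:55,c]))) for c in range(10,640,70)])
s=cv2.GaussianBlur(cv2.imread("pics/scene0.png",0).astype(float),(0,0),1.5)
R=lambda a,b,h:[(a,b,h),(a,-b,h),(-a,-b,h),(-a,b,h)]
Tc=un((170,240),20/3,[(133,103),(208,112),(190,222),(113,212)]);Sc=un((430,290),20/3,[(183,233),(112,178),(272,163)])
Lc=R(.022,.014,.04)
Tp=un((295,240),5,[(125,57),(262,70),(243,240),(107,222),(38,233),(307,264)])
Sp=un((260,165),10/3,[(312,180),(245,128),(355,248)])
Lp=R(.045,.035,.058)+[(-.055,.075,.018),(-.055,-.075,.018)]
obs=[(0,"top",Lc,Tc),(0,"scene",[Lc[0],Lc[1],Lc[3]],Sc),(1,"top",Lp,Tp),(1,"scene",[Lp[3],Lp[2],Lp[4]],Sp)]
def dist(n,uv,k):
    c=C[n];f=240/np.tan(np.radians(c["vertical_fov"]/2));d=(uv-[c["cx"],c["cy"]])
    return d*(1+k*((d/f)**2).sum(1,keepdims=True))+[c["cx"],c["cy"]]
def F(q,usek=True):
    out=[]
    for w,n,L,uv in obs:
        p=np.r_[q[3*w:3*w+2],[.002,0][w],q[3*w+2]]
        out.append((dist(n,proj(n,place(p,L)),q[6+(n=="top")] if usek else 0)-uv).ravel())
    return np.concatenate(out)
q0=[.5575,.2935,-.16,.536,-.075,-.14,0,0]
for uk in(False,True):
    z=least_squares(F,q0,args=(uk,));print(uk,z.x,2*z.cost);print(z.fun.reshape(-1,2).T)
```

```text
table edge rows [(10, 113), (55, 113), (100, 129), (145, 129), (190, 128), (235, 121), (280, 118), (325, 105), (370, 117), (415, 116), (460, 114), (505, 105), (550, 102), (595, 101)]
tile rows [(10, 36), (80, 34), (150, 33), (220, 32), (290, 30), (360, 29), (430, 27), (500, 26), (570, 25)]
False [ 0.5597  0.2935 -0.1631  0.5373 -0.0741 -0.1502  0.      0.    ] 29.32626351433622
[[ 0.0888 -0.7777 -0.6724  0.4668  0.1092  0.1699  0.8917  1.1853  0.0134
  -0.3113  0.5177 -0.9855  0.3095  0.8391  1.5483  1.3391]
 [-0.8109 -0.7053 -0.8624 -0.823  -0.4344 -1.2036 -1.339  -1.5801 -0.8489
  -1.0239 -0.7776 -0.8884 -0.0808 -1.0128 -0.9824 -2.411 ]]
True [ 0.5598  0.2931 -0.162   0.5373 -0.0741 -0.1502  0.0101  0.0273] 29.318602029005707
[[ 0.0482 -0.7793 -0.6725  0.4259  0.0986  0.1204  0.8948  1.1823  0.0133
  -0.3071  0.5156 -0.9902  0.3217  0.8398  1.5465  1.3423]
 [-0.8129 -0.7193 -0.8524 -0.7978 -0.4344 -1.2145 -1.3558 -1.5866 -0.8551
  -1.0206 -0.778  -0.8865 -0.0702 -1.0105 -0.9816 -2.4073]]
```

Lines are straight, so there is no distortion, and the cartridge really is under the TCP. The tips therefore seem to be higher than the fin top. I'll lift, open wider, go 15 mm deeper and close by feel. That is safe whether the fingers meet the fin or the body.

```bash
python3 -m handwheel '-0.2 0 -1 0 80; -0.2 0 -2 0 80; -0.2 0 -2 0 80; -0.2 0 -2 0 80; -0.2 0 -2 0 80; -0.2 0 -2 0 80; -0.2 0 -1 0 80; -0.2 0 0 0 80'; python3 -m handwheel '0 0 0.5 0 80; 0 0 1 0 80; 0 0 1.5 0 80; 0 0 1.5 0 80; 0 0 1.5 0 255; 0 0 1.5 0 255; 0 0 1.5 0 255; 0 0 1.5 0 255' 25
```

```text
t: 4.35
eef_pos: [0.5589, 0.2928, 0.0439]
tool_rot: [[-0.987, 0.162, -0.0], [0.162, 0.987, -0.0], [0.0, -0.0, -1.0]]
wrist_force: [-0.2, -0.8, -0.1]
finger_gap: 0.688
grip_force: 0.0
t: 5.15
eef_pos: [0.5592, 0.2929, 0.0301]
tool_rot: [[-0.987, 0.162, 0.001], [0.162, 0.987, 0.0], [-0.0, 0.0, -1.0]]
wrist_force: [-0.1, -0.1, 0.3]
finger_gap: 0.016
grip_force: 0.0
```

```bash
python3 -m handwheel '0 0 -1 0 80; 0 0 -2 0 80; 0 0 -2 0 80; 0 0 -2 0 80; 0 0 -2 0 80; 0 0 -2 0 80; 0 0 -1 0 80; 0 0 0 0 80'; python3 -m handwheel '0 0 0.6 0 80; 0 0 1.2 0 80; 0 0 1.7 0 80; 0 0 1.7 0 80; 0 0 1.7 0 255; 0 0 1.7 0 255; 0 0 1.7 0 255; 0 0 1.7 0 255' 25
```

```text
t: 5.95
eef_pos: [0.5589, 0.2928, 0.0288]
tool_rot: [[-0.987, 0.162, -0.0], [0.162, 0.987, -0.0], [0.0, -0.0, -1.0]]
wrist_force: [-0.4, 0.2, -0.1]
finger_gap: 0.689
grip_force: 0.0
t: 6.75
eef_pos: [0.5594, 0.293, 0.0132]
tool_rot: [[-0.987, 0.162, 0.001], [0.162, 0.987, 0.0], [-0.001, 0.0, -1.0]]
wrist_force: [-0.4, -1.1, 1.2]
finger_gap: 0.128
grip_force: 31.6
```

Gripped on the fin (gap 0.128 ≈ 11 mm). The real fingertips stand about 30 mm above the reported TCP, so the underside is at reported z − 11 mm. Lifting.

```bash
python3 -m handwheel '0 0 -0.5 0 255; 0 0 -2 0 255; 0 0 -4 0 255; 0 0 -6 0 255; 0 0 -8 0 255; 0 0 -9.5 0 255; 0 0 -10 0 255; 0 0 -10 0 255'
python3 - <<'E'
from h import *
import cv2
s=r.snapshot("scene");o=r.observe();print(o["wrist_force"],o["finger_gap"],o["grip_force"],o["eef_pos"])
h=cv2.cvtColor(s,cv2.COLOR_RGB2HSV);m=cv2.inRange(h,(4,110,90),(16,255,255));m[:200]=0;m[345:]=0;m[:,:380]=0
n,l,st,c=cv2.connectedComponentsWithStats(m)
for i in range(1,n):
    if st[i,4]>40: print(st[i],c[i])
print(proj("scene",[.5594,.293,.112-.011+.02]))
E
```

```text
t: 7.55
eef_pos: [0.5596, 0.2931, 0.114]
tool_rot: [[-0.987, 0.162, 0.002], [0.162, 0.987, 0.001], [-0.002, 0.001, -1.0]]
wrist_force: [1.1, 0.4, -1.4]
finger_gap: 0.128
grip_force: 31.3
[ 0.05961648 -0.14590495 -1.41186087] 0.12837150673757425 31.333755254745483 [0.55887236 0.29280667 0.11266086]
[ 380  273   72   67 1445] [420.416609   304.83944637]
[453 282  38  41 605] [468.02975207 303.27768595]
[[467.4616396  290.47672535]]
```

Run:
```python
from h import *
import cv2
from scipy.ndimage import map_coordinates
from scipy.optimize import minimize
np.set_printoptions(precision=4,suppress=True)
R=lambda a,b,h:np.array([(a,b,h),(a,-b,h),(-a,-b,h),(-a,b,h)])
def run(n,p0,z,outs):
    I=cv2.GaussianBlur(cv2.imread(f"pics/{n}0.png").astype(float),(0,0),.8)
    gx=np.gradient(I,axis=1);gy=np.gradient(I,axis=0)
    def J(d):
        q=np.r_[p0[:2]+d[:2]/1000,z,p0[2]+d[2]/50];s=0;
        for L,edges in outs:
            for i in edges:
                A,B=L[i],L[(i+1)%4];u=proj(n,place(q,A+(B-A)*np.linspace(.08,.92,25)[:,None]))
                t=u[-1]-u[0];nn=np.array([-t[1],t[0]])/np.hypot(*t)
                v=[map_coordinates(g[:,:,c],u.T[::-1],order=1) for g in(gx,gy) for c in range(3)]
                gn=np.array([v[c]*nn[0]+v[3+c]*nn[1] for c in range(3)])
                s+=np.linalg.norm(gn.mean(1))
        return -s
    best=min((minimize(J,[a,b,0],method="Nelder-Mead") for a in(-2,0,2) for b in(-2,0,2)),key=lambda m:m.fun)
    print(n,best.fun,p0+best.x/[1000,1000,50])
al=[0,1,2,3]
c0=np.array([.5585,.2935,-.163]);p0=np.array([.5373,-.0741,-.145])
run("top",c0,.002,[(R(.022,.014,.04),al),(R(.015,.006,.06),al)])
run("top",p0,0,[(R(.045,.035,.058),al),(np.array([(.12,.075,.018),(.12,-.075,.018),(-.055,-.075,.018),(-.055,.075,.018)]),[1,2,3])])
run("top",p0,0,[(R(.026,.018,.058),al)])
run("scene",c0,.002,[(R(.022,.014,.04),[0,3]),(R(.022,.014,.04),[1])])
run("scene",p0,0,[(R(.045,.035,.058),[1,2]),(np.array([(.12,.075,.018),(.12,-.075,.018),(-.055,-.075,.018),(-.055,.075,.018)]),[2,3])])
```

```text
top -185.6349789309891 [ 0.5569  0.2925 -0.2106]
top -159.0394721278853 [ 0.5341 -0.0729 -0.1527]
top -64.83774541270375 [ 0.5395 -0.069  -0.145 ]
scene -71.56287722467144 [ 0.5549  0.2964 -0.2369]
scene -120.83431446575213 [ 0.5399 -0.0747 -0.1594]
```

```bash
python3 -m handwheel '-0.2 -1.5 0 0 255; -0.5 -4.5 0 0 255; -0.9 -8.5 0 0 255; -1.3 -12.5 0 0 255; -1.7 -16.5 0 0 255; -2 -20 0 0 255; -2.3 -22.5 0 0 255; -2.4 -23.5 0 0 255';  python3 -m handwheel '-0.1 -1.5 0 0 255; -0.4 -4 0 0 255; -0.8 -7.5 0 -0.01 255; -1.1 -10.5 0 -0.01 255; -1.3 -12.3 0 -0.01 255; -1.3 -13 0 -0.01 255; -1.3 -13 0 -0.01 255; -1.3 -13 0 -0.01 255'
```

```text
t: 8.4
eef_pos: [0.5433, 0.0543, 0.1113]
tool_rot: [[-0.986, 0.165, -0.003], [0.165, 0.986, -0.001], [0.002, -0.001, -1.0]]
wrist_force: [0.9, 0.2, -2.2]
finger_gap: 0.132
grip_force: 31.3
t: 9.2
eef_pos: [0.5363, -0.0725, 0.1125]
tool_rot: [[-0.988, 0.151, -0.0], [0.151, 0.988, 0.0], [0.0, 0.0, -1.0]]
wrist_force: [1.3, 0.2, -0.0]
finger_gap: 0.128
grip_force: 31.3
```

```bash
python3 -m handwheel '0 -0.1 0.5 0 255; 0 -0.1 1.2 0 255; 0 -0.1 2 0 255; 0 -0.1 2.8 0 255; 0 -0.1 3.3 0 255; 0 -0.1 3.6 0 255; 0 -0.1 3.7 0 255; 0 -0.1 3.7 0 255'
python3 - <<'E'
from h import *
import cv2
out=[]
print(r.observe()["eef_pos"])
for n,x,y,w,h in(("scene",295,175,72,81),("top",300,225,72,81)):
  i=np.ascontiguousarray(r.snapshot(n)[:,:,::-1]);cv2.imwrite(f"pics/raw_{n}2.png",i)
  k=400/72
  i=cv2.convertScaleAbs(cv2.resize(i[y:y+h,x:x+w],(400,450),interpolation=cv2.INTER_CUBIC),alpha=2,beta=10)
  R=lambda a,b,h:[(a,b,h),(a,-b,h),(-a,-b,h),(-a,b,h)]
  for q,L,c in(([.537,-.0735,0,-.152],R(.023,.015,.058),(255,255,0)),([.537,-.0735,0,-.152],R(.045,.035,.058),(0,255,255)),([.537,-.0735,.064,-.152],R(.022,.014,.04),(0,255,0)),([.537,-.0735,.064,-.152],R(.022,.014,0),(0,255,0))):
    cv2.polylines(i,[((proj(n,place(np.array(q),L))-[x,y]+.5)*k).astype(np.int32)],True,c,1)
  out.append(i)
cv2.imwrite("pics/p1.png",np.hstack(out))
E
```

```text
t: 10.0
eef_pos: [0.5363, -0.0743, 0.0757]
tool_rot: [[-0.988, 0.152, 0.0], [0.152, 0.988, -0.0], [-0.0, -0.0, -1.0]]
wrist_force: [-0.3, -1.2, -1.0]
finger_gap: 0.129
grip_force: 31.3
[ 0.53630369 -0.07433532  0.07572582]
```

View pics/p1.png

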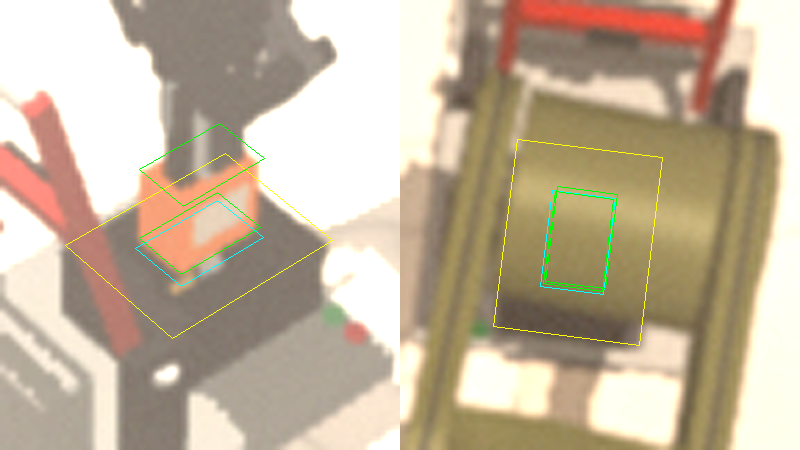

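The scene crop shows the orange cartridge over the well, its lower front corner at (182,272) and cradle corners at (325,245) and (170,338). I'll refine the relative offset numerically with yaw fixed.

Run:
```python
from h import *
import cv2
from scipy.ndimage import map_coordinates
np.set_printoptions(precision=4,suppress=True)
R=lambda a,b,h:np.array([(a,b,h),(a,-b,h),(-a,-b,h),(-a,b,h)])
def run(f,n,p0,z,yaw,edges,B=.8):
    I=cv2.GaussianBlur(cv2.imread(f).astype(float),(0,0),B)
    gx=np.gradient(I,axis=1);gy=np.gradient(I,axis=0)
    best=(0,)
    for dx in np.arange(-8,8.1,.5):
      for dy in np.arange(-8,8.1,.5):
        q=np.r_[p0[0]+dx/1000,p0[1]+dy/1000,z,yaw];s=0
        for A,Bb in edges:
            A,Bb=np.array(A),np.array(Bb)
            u=proj(n,place(q,A+(Bb-A)*np.linspace(.1,.9,15)[:,None]));t=u[-1]-u[0];nn=np.array([-t[1],t[0]])/np.hypot(*t)
            gn=[np.mean(map_coordinates(gx[:,:,c],u.T[::-1],order=1)*nn[0]+map_coordinates(gy[:,:,c],u.T[::-1],order=1)*nn[1]) for c in range(3)]
            s+=np.linalg.norm(gn)
        if s>best[0]: best=(s,q[:2])
    print(f,best[0],best[1],proj(n,[*best[1],z])-proj(n,[p0[0],p0[1],z]))
def box(z0,z1,a,b):
    T=R(a,b,z1);D=R(a,b,z0)
    return [(T[0],T[1]),(T[3],T[0]),(D[0],D[1]),(D[3],D[0]),(T[0],D[0]),(T[1],D[1]),(T[3],D[3])]
for z in(.060,.0645,.069):
  run("pics/raw_scene2.png","scene",[.537,-.0735],z,-.152,box(0,.04,.022,.014))
run("pics/scene0.png","scene",[.558,.293],.002,-.163,box(0,.04,.022,.014))
c=R(.045,.035,.058);P=[(.12,.075,.018),(.12,-.075,.018),(-.055,-.075,.018),(-.055,.075,.018)]
E=[(c[2],c[3]),(c[1],c[2]),(c[3],c[3]-[0,0,.04]),(P[2],P[3])]
run("pics/scene0.png","scene",[.537,-.0735],0,-.15,E)
run("pics/scene0.png","scene",[.537,-.0735],0,-.15,E[:3])
run("pics/top0.png","top",[.537,-.0735],0,-.15,[(c[i],c[(i+1)%4]) for i in range(4)])
d=R(.022,.014,.04);e=R(.015,.006,.06)
run("pics/top0.png","top",[.558,.293],.002,-.163,[(d[i],d[(i+1)%4]) for i in range(4)]+[(e[i],e[(i+1)%4]) for i in range(4)])
```

```text
pics/raw_scene2.png 94.90832052073523 [ 0.53   -0.0815] [[-0.6383 -3.1281]]
pics/raw_scene2.png 97.3891185852505 [ 0.5315 -0.08  ] [[-0.5723 -2.5037]]
pics/raw_scene2.png 97.17723156934412 [ 0.535 -0.077] [[-0.5749 -1.1383]]
pics/scene0.png 112.50965950807762 [0.5625 0.295 ] [[-0.3017  1.8873]]
pics/scene0.png 149.98402774933126 [ 0.54   -0.0745] [[-1.1045  0.4673]]
pics/scene0.png 137.10330893955737 [ 0.5395 -0.075 ] [[-1.126   0.2575]]
pics/top0.png 97.94478488279222 [ 0.535  -0.0725] [[-0.3453  0.7384]]
pics/top0.png 186.06386171688197 [0.557  0.2925] [[0.1852 0.3612]]
```

```bash
python3 -m handwheel '-0.05 -0.03 0.2 0 255; -0.1 -0.05 0.4 0 255; -0.1 -0.05 0.6 0 255; -0.1 -0.05 0.8 0 255; -0.1 -0.05 1.0 0 255; -0.1 -0.05 1.1 0 255; -0.1 -0.05 1.2 0 255; -0.1 -0.05 1.2 0 255'
```

```text
t: 10.9
eef_pos: [0.537, -0.0749, 0.0635]
tool_rot: [[-0.988, 0.152, -0.0], [0.152, 0.988, 0.0], [0.0, 0.0, -1.0]]
wrist_force: [0.4, 0.1, -0.7]
finger_gap: 0.127
grip_force: 31.3
```

```bash
python3 -m handwheel '0 0 0.1 0 255; 0 0 0.2 0 255; 0 0 0.3 0 255; 0 0 0.4 0 255; 0 0 0.5 0 255; 0 0 0.5 0 255; 0 0 0.5 0 255; 0 0 0.5 0 255'
```

```text
t: 11.7
eef_pos: [0.5372, -0.0749, 0.0588]
tool_rot: [[-0.988, 0.152, 0.0], [0.152, 0.988, -0.0], [-0.0, -0.0, -1.0]]
wrist_force: [-0.3, -0.9, -1.6]
finger_gap: 0.131
grip_force: 31.3
```

```bash
for k in 1; do python3 -m handwheel '0 0 0.1 0 255; 0 0 0.2 0 255; 0 0 0.3 0 255; 0 0 0.4 0 255; 0 0 0.4 0 255; 0 0 0.4 0 255; 0 0 0.4 0 255; 0 0 0.4 0 255'; done
```

```text
t: 12.5
eef_pos: [0.5372, -0.0749, 0.0548]
tool_rot: [[-0.988, 0.152, 0.0], [0.152, 0.988, -0.0], [-0.0, -0.0, -1.0]]
wrist_force: [-0.4, -0.3, -2.2]
finger_gap: 0.13
grip_force: 31.3
```

```bash
python3 -m handwheel '0 0 0.1 0 255; 0 0 0.2 0 255; 0 0 0.3 0 255; 0 0 0.4 0 255; 0 0 0.5 0 255; 0 0 0.5 0 255; 0 0 0.5 0 255; 0 0 0.5 0 255'
```

```text
t: 13.3
eef_pos: [0.5372, -0.0749, 0.0498]
tool_rot: [[-0.988, 0.152, 0.0], [0.152, 0.988, -0.0], [-0.0, -0.0, -1.0]]
wrist_force: [-0.1, 0.3, -0.4]
finger_gap: 0.132
grip_force: 31.3
```

```bash
python3 -m handwheel '0 0 0.1 0 255; 0 0 0.2 0 255; 0 0 0.3 0 255; 0 0 0.3 0 255; 0 0 0.3 0 255; 0 0 0.3 0 255; 0 0 0.3 0 255; 0 0 0.3 0 255'
```

```text
t: 14.1
eef_pos: [0.5372, -0.0749, 0.0468]
tool_rot: [[-0.988, 0.152, 0.0], [0.152, 0.988, -0.0], [-0.0, -0.0, -1.0]]
wrist_force: [-0.3, 0.4, 0.4]
finger_gap: 0.129
grip_force: 31.5
```

```bash
python3 -m handwheel '0 0 0.1 0 255; 0 0 0.2 0 255; 0 0 0.3 0 255; 0 0 0.3 0 255; 0 0 0.3 0 255; 0 0 0.3 0 255; 0 0 0.3 0 255; 0 0 0.3 0 255'
```

```text
t: 14.9
eef_pos: [0.5372, -0.0749, 0.0438]
tool_rot: [[-0.988, 0.152, 0.0], [0.152, 0.988, -0.0], [-0.0, -0.0, -1.0]]
wrist_force: [0.6, -0.3, 1.7]
finger_gap: 0.129
grip_force: 31.7
```

The lifter was felt at about the expected height. Release, then rise.

```bash
python3 -m handwheel '0 0 -0.2 0 255; 0 0 -0.2 0 200; 0 0 -0.2 0 150; 0 0 -0.2 0 130; 0 0 -0.2 0 130; 0 0 -1 0 130; 0 0 -2.5 0 130; 0 0 -4.5 0 130'; python3 -m handwheel '0 0 -3 0 130; 0 0 -7 0 130; 0 0 -11 0 130; 0 0 -15 0 130; 0 0 -17 0 130; 0 0 -17 0 130; 0 0 -17 0 130; 0 0 -17 0 130'
python3 - <<'E'
from h import *
import cv2
for n in C: cv2.imwrite(f"pics/raw_{n}3.png",r.snapshot(n)[:,:,::-1])
im=cv2.cvtColor(cv2.imread("pics/raw_scene3.png"),cv2.COLOR_BGR2HSV)[160:260,260:380]
m=cv2.inRange(im,(4,120,90),(16,255,255));n,l,st,c=cv2.connectedComponentsWithStats(m)
for i in range(1,n):
    if st[i,4]>15: print(st[i]+[260,160,0,0,0],c[i]+[260,160])
p=[.5385,-.0740,.036,-.15]
print(proj("scene",place(np.array(p),[(.022,.014,.04),(.022,-.014,.04),(-.022,-.014,.04),(-.022,.014,.04),(.022,.014,.022),(-.022,.014,.022)])))
E
```

```text
t: 15.7
eef_pos: [0.5367, -0.0748, 0.0895]
tool_rot: [[-0.988, 0.152, -0.001], [0.152, 0.988, 0.0], [0.001, 0.0, -1.0]]
wrist_force: [0.6, -0.5, -0.6]
finger_gap: 0.485
grip_force: 0.0
t: 16.5
eef_pos: [0.5362, -0.0747, 0.2572]
tool_rot: [[-0.988, 0.152, -0.003], [0.152, 0.988, 0.001], [0.003, 0.0, -1.0]]
wrist_force: [-0.4, -0.4, -0.3]
finger_gap: 0.491
grip_force: 0.0
[320 211  21  17 138] [328.26086957 218.5942029 ]
[[326.74822697 220.54302009]
 [318.9718934  213.99929444]
 [333.15743608 205.70688299]
 [340.98272111 212.04647457]
 [326.6180169  225.97223875]
 [340.69529879 217.48578012]]
```

The cartridge sits level in the well: orange bbox 320–341 × 211–228 against 319–341 × 206–226 predicted. Next I'll measure the bar angle.

```bash
python3 - <<'E'
from h import *
B=un((290,205),4.43,[(145,40),(315,57)]);BS=un((260,165),10/3,[(50,20),(140,92)])
for p in([.5355,-.073,0,-.15],[.5395,-.0745,0,-.15],[.5372,-.0745,0,-.15]):
  def f(q,w=3):
    th=q[0];X=place(np.array(p),[(.075-.155*np.cos(th),s*.045,.085+.155*np.sin(th)) for s in(1,-1)])
    return np.r_[(proj("top",X)-B).ravel(),(proj("scene",X[::-1])-BS).ravel()]
  print([least_squares(g,[1.75]).x for g in (f,lambda q:f(q)[:4],lambda q:f(q)[4:])],f(least_squares(f,[1.75]).x).round(1))
E
python3 -m handwheel '-1 0 -1 0.14 130; -3 0 -2 0.28 130; -5 0 -3 0.42 130; -7 0 -3 0.56 130; -9 0 -3 0.7 130; -10.5 0 -3 0.84 130; -11.3 0 -3 0.98 130; -11.7 0 -3 1.12 130'; python3 -m handwheel '0 0 0 0.1 130; 0 0 0 0.2 130; 0 0 0 0.3 130; 0 0 0 0.4 130; 0 0 0 0.45 130; 0 0 0 0.45 130; 0 0 0 0.45 130; 0 0 0 0.45 130'
```

```text
[array([1.85185511]), array([1.85571934]), array([1.84938888])] [-1.1 -0.4 -1.5  0.6  0.7  0.7  1.   1.9]
[array([1.82518501]), array([1.82669617]), array([1.82418049])] [-0.7 -0.5 -1.1  0.5  0.3  0.2  0.6  1.3]
[array([1.83923872]), array([1.84251847]), array([1.83709755])] [-0.6 -0.4 -1.   0.6  0.3  0.3  0.6  1.3]
t: 17.4
eef_pos: [0.6529, -0.0927, 0.2865]
tool_rot: [[-0.288, 0.958, -0.003], [0.958, 0.288, 0.001], [0.002, -0.003, -1.0]]
wrist_force: [0.1, -0.4, 0.5]
finger_gap: 0.49
grip_force: 0.0
t: 18.2
eef_pos: [0.6526, -0.0927, 0.2881]
tool_rot: [[0.151, 0.989, -0.001], [0.989, -0.151, 0.0], [0.0, -0.001, -1.0]]
wrist_force: [0.4, -0.8, 0.1]
finger_gap: 0.49
grip_force: 0.0
```

```bash
python3 -m handwheel '0 0 1 0 130; 0 0 2.5 0 130; 0 0 4 0 130; 0 0 5.5 0 130; 0 0 7 0 130; 0 0 8 0 130; 0 0 8.5 0 130; 0 0 8.5 0 130'; python3 -m handwheel '0 0 0.6 0 130; 0 0 1.2 0 130; 0 0 1.7 0 130; 0 0 1.7 0 180; 0 0 1.7 0 255; 0 0 1.7 0 255; 0 0 1.7 0 255; 0 0 1.7 0 255' 25
```

```text
t: 19.0
eef_pos: [0.6524, -0.0926, 0.2026]
tool_rot: [[0.151, 0.988, -0.002], [0.988, -0.151, 0.0], [0.0, -0.002, -1.0]]
wrist_force: [-0.6, -0.2, -0.2]
finger_gap: 0.489
grip_force: 0.0
t: 19.8
eef_pos: [0.6526, -0.0927, 0.1867]
tool_rot: [[0.151, 0.988, -0.0], [0.988, -0.151, 0.0], [0.0, -0.0, -1.0]]
wrist_force: [-1.5, -0.5, -0.8]
finger_gap: 0.123
grip_force: 24.5
```

Run:
```python
import numpy as np
def tab(t0,t1,n,k=8):
    w=(1-np.cos(np.pi*np.arange(1,n+1)/n))/2 if 0 else np.arange(1,n+1)/n
    print('; '.join("0 %.2f %.2f 0 255"%(100*(-.155*(np.cos(t)-np.cos(t0))),-100*.155*(np.sin(t)-np.sin(t0))) for t in t0+(t1-t0)*w))
tab(1.84,1.0,7);tab(1.0,.4,7);tab(.4,.1,12)
```

```text
0 -1.82 -0.39 0 255; 0 -3.67 -0.55 0 255; 0 -5.53 -0.49 0 255; 0 -7.37 -0.22 0 255; 0 -9.16 0.28 0 255; 0 -10.88 0.99 0 255; 0 -12.50 1.90 0 255
0 -1.09 0.76 0 255; 0 -2.10 1.62 0 255; 0 -3.04 2.56 0 255; 0 -3.90 3.57 0 255; 0 -4.66 4.66 0 255; 0 -5.33 5.81 0 255; 0 -5.90 7.01 0 255
0 -0.15 0.36 0 255; 0 -0.28 0.72 0 255; 0 -0.41 1.09 0 255; 0 -0.53 1.46 0 255; 0 -0.64 1.83 0 255; 0 -0.74 2.20 0 255; 0 -0.83 2.58 0 255; 0 -0.91 2.96 0 255; 0 -0.99 3.34 0 255; 0 -1.05 3.72 0 255; 0 -1.10 4.10 0 255; 0 -1.15 4.49 0 255
```

```bash
python3 -m handwheel '0 -1.8 -0.4 0 255; 0 -3.7 -0.55 0 255; 0 -5.5 -0.5 0 255; 0 -7.4 -0.2 0 255; 0 -9.2 0.3 0 255; 0 -10.9 1 0 255; 0 -12.5 1.9 0 255; 0 -12.5 1.9 0 255' 50
```

```text
t: 20.6
eef_pos: [0.5302, -0.0743, 0.1711]
tool_rot: [[0.151, 0.988, 0.006], [0.988, -0.151, -0.002], [-0.001, 0.006, -1.0]]
wrist_force: [-3.4, 0.3, 7.0]
finger_gap: 0.115
grip_force: 50.4
```

```bash
python3 -m handwheel '0 -1.1 0.75 0 255; 0 -2.1 1.6 0 255; 0 -3 2.55 0 255; 0 -3.9 3.55 0 255; 0 -4.65 4.65 0 255; 0 -5.3 5.8 0 255; 0 -5.9 7 0 255; 0 -5.9 7 0 255'
```

```text
t: 21.4
eef_pos: [0.4716, -0.0655, 0.0986]
tool_rot: [[0.151, 0.988, 0.003], [0.988, -0.151, -0.002], [-0.001, 0.003, -1.0]]
wrist_force: [1.3, -2.5, 0.1]
finger_gap: 0.116
grip_force: 54.1
```

```bash
python3 -m handwheel '0 -0.1 0.2 0 255; 0 -0.15 0.35 0 255; 0 -0.2 0.5 0 255; 0 -0.25 0.65 0 255; 0 -0.3 0.8 0 255; 0 -0.35 0.9 0 255; 0 -0.35 0.9 0 255; 0 -0.35 0.9 0 255'
```

```text
t: 22.2
eef_pos: [0.4689, -0.065, 0.0913]
tool_rot: [[0.151, 0.988, 0.003], [0.988, -0.151, -0.001], [-0.001, 0.003, -1.0]]
wrist_force: [-5.0, -0.6, 8.9]
finger_gap: 0.11
grip_force: 55.1
```

```bash
python3 -m handwheel '0 -0.1 0.1 0 255; 0 -0.15 0.2 0 255; 0 -0.2 0.3 0 255; 0 -0.2 0.4 0 255; 0 -0.25 0.5 0 255; 0 -0.25 0.6 0 255; 0 -0.25 0.7 0 255; 0 -0.25 0.7 0 255'
```

```text
t: 23.0
eef_pos: [0.4664, -0.0647, 0.084]
tool_rot: [[0.151, 0.988, 0.003], [0.989, -0.151, -0.001], [-0.001, 0.003, -1.0]]
wrist_force: [-3.5, -1.3, 7.8]
finger_gap: 0.117
grip_force: 55.6
```

```bash
python3 -m handwheel '0 -0.05 0.1 0 255; 0 -0.05 0.15 0 255; 0 -0.1 0.2 0 255; 0 -0.1 0.25 0 255; 0 -0.1 0.3 0 255; 0 -0.1 0.35 0 255; 0 -0.1 0.4 0 255; 0 -0.1 0.4 0 255'
```

```text
t: 23.8
eef_pos: [0.4653, -0.0645, 0.0802]
tool_rot: [[0.151, 0.988, 0.002], [0.988, -0.151, -0.001], [-0.001, 0.002, -1.0]]
wrist_force: [-4.6, -1.6, 10.1]
finger_gap: 0.116
grip_force: 55.7
```

```bash
python3 -m handwheel '0 -0.05 0.05 0 255; 0 -0.05 0.1 0 255; 0 -0.1 0.15 0 255; 0 -0.1 0.2 0 255; 0 -0.1 0.25 0 255; 0 -0.1 0.25 0 255; 0 -0.1 0.25 0 255; 0 -0.1 0.25 0 255'
```

```text
t: 24.6
eef_pos: [0.4646, -0.0644, 0.0775]
tool_rot: [[0.151, 0.988, 0.003], [0.988, -0.151, -0.001], [-0.001, 0.003, -1.0]]
wrist_force: [-2.6, -2.0, 7.0]
finger_gap: 0.116
grip_force: 56.0
```

```bash
python3 -m handwheel '0 -0.02 0.05 0 255; 0 -0.03 0.1 0 255; 0 -0.05 0.15 0 255; 0 -0.05 0.2 0 255; 0 -0.05 0.2 0 255; 0 -0.05 0.2 0 255; 0 -0.05 0.2 0 255; 0 -0.05 0.2 0 255'
```

```text
t: 25.4
eef_pos: [0.464, -0.0643, 0.0755]
tool_rot: [[0.151, 0.988, 0.003], [0.988, -0.151, -0.001], [-0.001, 0.003, -1.0]]
wrist_force: [-2.2, -1.7, 7.6]
finger_gap: 0.114
grip_force: 56.1
```

```bash
python3 -m handwheel '0 -0.02 0.05 0 255; 0 -0.03 0.1 0 255; 0 -0.05 0.15 0 255; 0 -0.05 0.15 0 255; 0 -0.05 0.15 0 255; 0 -0.05 0.15 0 255; 0 -0.05 0.15 0 255; 0 -0.05 0.15 0 255'
```

```text
t: 26.2
eef_pos: [0.4637, -0.0643, 0.0742]
tool_rot: [[0.151, 0.988, 0.003], [0.988, -0.151, -0.002], [-0.001, 0.003, -1.0]]
wrist_force: [-2.2, -1.3, 8.8]
finger_gap: 0.118
grip_force: 56.1
```

```bash
python3 -m handwheel '0 -0.02 0.05 0 255; 0 -0.03 0.1 0 255; 0 -0.04 0.15 0 255; 0 -0.04 0.15 0 255; 0 -0.04 0.15 0 255; 0 -0.04 0.15 0 255; 0 -0.04 0.15 0 255; 0 -0.04 0.15 0 255'
```

```text
t: 27.0
eef_pos: [0.4634, -0.0642, 0.0728]
tool_rot: [[0.151, 0.988, 0.003], [0.988, -0.151, -0.002], [-0.001, 0.004, -1.0]]
wrist_force: [-3.1, -1.6, 8.3]
finger_gap: 0.116
grip_force: 56.1
```

```bash
python3 -m handwheel '0 -0.02 0.05 0 255; 0 -0.03 0.1 0 255; 0 -0.04 0.15 0 255; 0 -0.04 0.15 0 255; 0 -0.04 0.15 0 255; 0 -0.04 0.15 0 255; 0 -0.04 0.15 0 255; 0 -0.04 0.15 0 255'
```

```text
t: 27.8
eef_pos: [0.4631, -0.0642, 0.0713]
tool_rot: [[0.151, 0.988, 0.003], [0.988, -0.151, -0.002], [-0.001, 0.004, -1.0]]
wrist_force: [-3.7, -1.8, 8.8]
finger_gap: 0.117
grip_force: 56.2
```

```bash
python3 -m handwheel '0 -0.02 0.05 0 255; 0 -0.03 0.1 0 255; 0 -0.04 0.15 0 255; 0 -0.04 0.18 0 255; 0 -0.04 0.18 0 255; 0 -0.04 0.18 0 255; 0 -0.04 0.18 0 255; 0 -0.04 0.18 0 255'
```

```text
t: 28.6
eef_pos: [0.4627, -0.0641, 0.0697]
tool_rot: [[0.151, 0.988, 0.004], [0.988, -0.151, -0.002], [-0.001, 0.004, -1.0]]
wrist_force: [-3.1, -1.6, 10.0]
finger_gap: 0.119
grip_force: 56.2
```

```bash
python3 -m handwheel '0 -0.02 0.05 0 255; 0 -0.03 0.1 0 255; 0 -0.04 0.15 0 255; 0 -0.04 0.15 0 255; 0 -0.04 0.15 0 255; 0 -0.04 0.15 0 255; 0 -0.04 0.15 0 255; 0 -0.04 0.15 0 255'
```

```text
t: 29.4
eef_pos: [0.4624, -0.0641, 0.0682]
tool_rot: [[0.151, 0.988, 0.004], [0.988, -0.151, -0.002], [-0.001, 0.004, -1.0]]
wrist_force: [-4.4, -1.5, 9.1]
finger_gap: 0.114
grip_force: 56.3
```

```bash
python3 -m handwheel '0 -0.02 0.05 0 255; 0 -0.04 0.1 0 255; 0 -0.05 0.15 0 255; 0 -0.05 0.15 0 255; 0 -0.05 0.15 0 255; 0 -0.05 0.15 0 255; 0 -0.05 0.15 0 255; 0 -0.05 0.15 0 255'
```

```text
t: 30.2
eef_pos: [0.4622, -0.064, 0.0669]
tool_rot: [[0.151, 0.988, 0.004], [0.988, -0.151, -0.002], [-0.001, 0.005, -1.0]]
wrist_force: [-2.6, -0.6, 9.9]
finger_gap: 0.114
grip_force: 56.3
```

```bash
python3 -m handwheel '0 -0.02 0.05 0 255; 0 -0.03 0.1 0 255; 0 -0.04 0.15 0 255; 0 -0.04 0.15 0 255; 0 -0.04 0.15 0 255; 0 -0.04 0.15 0 255; 0 -0.04 0.15 0 255; 0 -0.04 0.15 0 255'
```

```text
t: 31.0
eef_pos: [0.4619, -0.064, 0.0654]
tool_rot: [[0.151, 0.988, 0.004], [0.988, -0.151, -0.002], [-0.001, 0.005, -1.0]]
wrist_force: [-1.5, -1.1, 9.9]
finger_gap: 0.113
grip_force: 56.9
```

```bash
python3 -m handwheel '0 -0.02 0.05 0 255; 0 -0.03 0.1 0 255; 0 -0.03 0.15 0 255; 0 -0.03 0.17 0 255; 0 -0.03 0.17 0 255; 0 -0.03 0.17 0 255; 0 -0.03 0.17 0 255; 0 -0.03 0.17 0 255'
```

```text
t: 31.8
eef_pos: [0.4618, -0.064, 0.0649]
tool_rot: [[0.151, 0.988, 0.004], [0.989, -0.151, -0.002], [-0.001, 0.005, -1.0]]
wrist_force: [-4.9, 0.2, 16.3]
finger_gap: 0.117
grip_force: 57.6
```

The stop is felt: travel stalled and about 15 N acts square to the straps. Letting go and withdrawing upward.

```bash
python3 -m handwheel '0 0 0 0 255; 0 0 0 0 230; 0 0 0 0 180; 0 0 0 0 130; 0 0 0 0 130; 0 0 0 0 130; 0 0 0 0 130; 0 0 0 0 130'; python3 -m handwheel '0 0 -0.5 0 130; 0 0 -1.5 0 130; 0 0 -3 0 130; 0 0 -5 0 130; 0 0 -8 0 130; 0 0 -11 0 130; 0 0 -14 0 130; 0 0 -14 0 130';  python3 -m handwheel '0 -2 -1 0 130; 0 -5 -2 0 130; 0 -8 -3 0 130; 0 -9 -4 0 130; 0 -9 -4 0 130; 0 -9 -4 0 130; 0 -9 -4 0 130; 0 -9 -4 0 130'
python3 - <<'E'
from h import *
import cv2
s=np.ascontiguousarray(r.snapshot("scene")[:,:,::-1]);cv2.imwrite("pics/f.png",cv2.resize(s[160:310,260:460],(800,600),interpolation=cv2.INTER_CUBIC))
E
```

```text
t: 32.6
eef_pos: [0.459, -0.063, 0.0604]
tool_rot: [[0.151, 0.988, -0.001], [0.988, -0.151, 0.0], [0.0, -0.001, -1.0]]
wrist_force: [0.8, -0.4, 0.9]
finger_gap: 0.488
grip_force: 0.0
t: 33.4
eef_pos: [0.4623, -0.0638, 0.2074]
tool_rot: [[0.151, 0.988, 0.011], [0.988, -0.151, -0.003], [-0.001, 0.011, -1.0]]
wrist_force: [-0.3, -0.7, 0.1]
finger_gap: 0.494
grip_force: 0.0
t: 34.2
eef_pos: [0.3703, -0.0495, 0.2399]
tool_rot: [[0.151, 0.988, -0.002], [0.988, -0.151, 0.001], [0.0, -0.002, -1.0]]
wrist_force: [0.2, 0.0, -0.2]
finger_gap: 0.492
grip_force: 0.0
```

View pics/f.png

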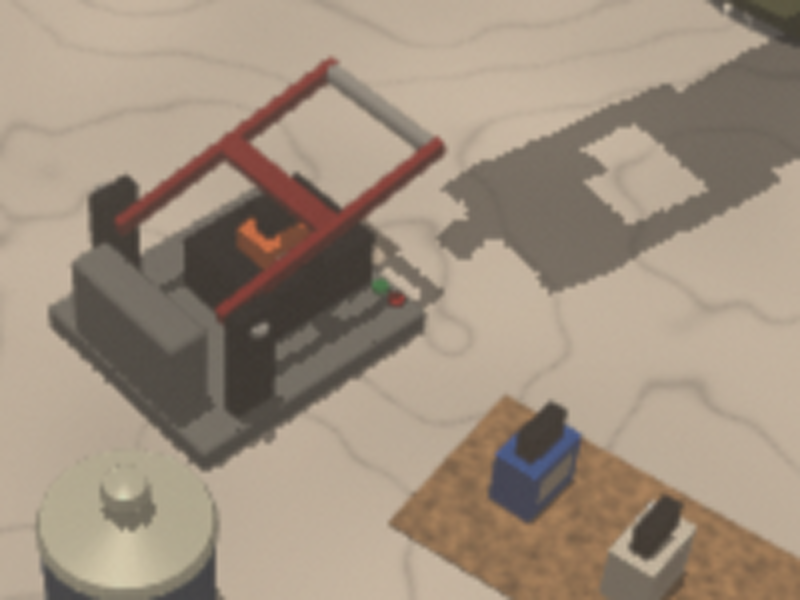

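The clamp is down over the orange cartridge in the well, at crop (270,240). The spent cartridges at (540,460) and (650,550) are untouched and the arm is clear, so I'm handing the job in.

```bash
python3 -c "
from station import r
print(r.sign_off())"
```

```text
the job is handed in; nothing more can be done
None
```

The orange cartridge is in the cradle and clamped on its stop. I pressed the bar to about 15 N, let go and backed the arm clear, then handed the job in at about 34 s. The remaining clamp force was not measured after release, and no verdict came back.

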